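# Swap the spent battery pack on the bench charging rail

## Robot

A 7-joint arm with a two-finger parallel gripper is mounted at the origin on the work surface. World frame = base frame: x ahead of the robot, y to its left, z up, the work surface at z = 0. Lengths are in m, angles in rad, forces in N, time in s.
With the tool pointing down it reaches from about 0.425 to 1.025 m from the base axis. Payload 9.4 kg.
Tool frame: the origin (TCP) lies on the centre line of the jaws, within the pads' length; the fingertips stand 25 mm ahead of it and the grasp point (between the pads) lies 6 mm ahead of it (manip.tip_extent is the z of the fingertips in the tool frame, in m); z points along the fingers, y is the line along which they close (so a half turn about z gives the same grasp; the last joint's range is limited). The gripper opens to 93 mm and grips with 3 to 60 N. Pads are 15 mm wide; open, the fingers measure 128 mm over their backs; the gripper's body (75 mm by 188 mm) begins 65 mm behind the grasp point.
Start: joints at [-1.188, 0.599, -0.003, 1.599, 0.002, 0.943, -0.08], TCP at [0.322, 0.65, 0.244] pointing down, gripper open.
Joint ranges: [-2.57, 2.57], [-0.35, 1.97], [-1.29, 1.29], [0.11, 2.56], [-1.05, 4.19], [0.11, 1.86], [-2.63, 2.63]. Speed limits (rad/s): [2.22, 2.22, 3.01, 3.01, 3.14, 3.14, 3.14].

## Interface

Orientations are given as a unit quaternion [w, x, y, z].
In Python, from workcell import sense, optics, manip, models gives the robot as it stands.
- The arm moves only by the tool drive_tool, never from a script. Its argument "moves" is a list of rows, each a list of 2 entries, a list of its own where there are three numbers: the shift along the tool's x, y, z in mm, then the turn, a rotation vector about the tool's x, y, z in degrees. In form: [[[x, y, z], [ax, ay, az]], ...]. A call has 1 to 20 rows; each row shifts and turns the commanded pose from where the row before left it, along the tool's axes as they then stand; what a row does not reach is not made up. A row lasts 1/12 s, in which the tool goes at most 41.7 mm and 7.16 degrees, less where a joint would pass 70% of its speed; a pose out of reach is approached as far as the arm can. A call is refused whole if a number of a shift passes 41.7 or a number of a turn 7.16, either way. A call with a gripper value outside its range is refused whole. "hand" is the opening, from 0 (shut) to 1 (fully open), set as the call begins (left out, the last holds). The fingers move at their own pace and stop on an object; "squeeze" is the grip in N (left out, the last holds). Time passes only in rows, so rows that do not move let the fingers close. It gives the time, the measured TCP pose, the force, the opening and the grip force at its end, in the units of the state.
- sense(): the state, without advancing time (a new reading comes with each control period).
- optics.get_image(name): name is "side" or "top"; returns the picture (384x512x3 uint8, blue, green, red); there is no depth.
- optics.camera_info(name): a dict with "fx", "fy", "cx", "cy" (pixels), "eye" and "attitude" of the camera in the world. Camera axes: x right, y down, z forward; pixel columns grow to the right and rows downward; lengths in m; the calibration is good to about 2 mm. A picture is of the moment at which its call begins. camera_info takes no time and is no camera call.
- manip.sign_off(): hands the job in; it is judged then, once.
Trained networks look in the newest picture that a camera, given by its name, has taken for a name from the list of things; names that differ only in an ending like _2 or _b are one class to them, and where a whole thing is asked for, a point or a joint stands for the part that bears it (a point fixed in the world has none). Each returns a list of dicts, best first, with "p" (0 to 1); they miss things now and then, are a little off and sometimes report something else, mostly with a low value. They report only what shows in the picture. A call takes as long as a camera call. They do not tell look-alikes from the thing itself.
- models.recognise(camera, target): "point" ([column, row] in pixels, amid what is visible of it).
- models.silhouettes(camera, target): "region" (384x512 bool, what is visible of it) and "point" ([column, row] in pixels, amid what is visible of it).
- models.tip_of(camera, target): "point" ([column, row] in pixels: a listed point, or the origin of a listed thing).
The state is a dict: "time": time; "joint_pos": joint angles; "joint_vel": joint speeds; "joint_efforts": joint torques, N m; "ee_pos": TCP position; "ee_rot": TCP orientation; "wrist_force": force on the tool from outside, world axes, zero at the start; "moment": the same for the moment, N m; "gripper_width": finger opening in m; "grip_force": force on a finger pad.
Only numpy, scipy, OpenCV 4.12 (cv2) and the standard library are available. Lean on these libraries where they do the work, as an engineer would, in place of code of your own. Each camera call takes 0.05 s, during which the arm holds its last target. There are 200 camera calls.

## Task

Swap the battery on the bench charging dock: pull the spent red pack straight off its rail past the roller catches and set it down gently, upright, in the steel tray and let go of it. Then slide the charged green pack onto the rail, brass contact end first, fully home until both rollers snap into its notches and hold it, and let go. Leave the oil bottle, saddle spring, pump handle and freewheel remover as they are.

Things in the scene. Friction and masses are not known exactly. Their poses are not given: they have to be found in the camera images.
- dock: grey charging dock fixed to the counter, plate 150 x 124 x 10 mm; origin on the counter under the seated pack's origin; packs slide on towards its +x. Aluminium T rail along x from -50 to +70: stem 14 wide, z 10..22; head 32 wide, z 22..28. Blue contact block, face at x=+68.5 (3.5 mm past a seated pack), top z=60. Sprung white rollers at x=+35 either side; housings y +-46..60, top z=56.
- seat (a point): on the dock: where the origin (underside centre) of a fully home pack lies, 12 mm over the counter; axes as the dock's. On the rail a pack has 4 mm of play upwards and 1.5 mm to each side; passing the rollers takes roughly 8 to 18 N
- rail_nose (a point): on the dock: tip of the rail's rounded entry end (dock x=-50), at the top of the rail head, 28 mm over the counter. A pack is clear of the rail when its origin is at dock x below -115
- catch_l (a joint): travel of the sprung roller on the dock's +y side, m: 0 = fully out (also when in a pack's notch), about 0.004 when it rides on the pack's flat side
- catch_r (a joint): the same for the roller on the dock's -y side
- spent: red-sided spent battery pack 130 (x) x 60 (y) x 80 mm, 0.6 kg; origin under centre, +x = contact end (brass strips), which leads. Block to z=48; grey grip rib on top: 26 mm wide, x -50..+40, z 48..80. T-slot beneath, full length, open both ends: mouth 22 mm wide (z 0..6), inside 35 wide (z 6..16). Side notches for the rollers at x=+35. Starts seated on the rail.
- fresh: green-sided charged battery pack 130 (x) x 60 (y) x 80 mm, 0.6 kg; origin under centre, +x = contact end (brass strips), which leads. Block to z=48; grey grip rib on top: 26 mm wide, x -50..+40, z 48..80. T-slot beneath, full length, open both ends: mouth 22 mm wide (z 0..6), inside 35 wide (z 6..16). Side notches for the rollers at x=+35. Starts standing on the counter.
- tray: steel tray fixed to the counter, 164 (its x) x 92 (y) mm outside, walls 4 mm thick and 26 mm high, floor 4 to 5 mm thick. Origin: centre of the underside, z up. The pack goes in lengthwise along the tray's x, either way round.
- oil: bystander: yellow oil bottle, 54 mm diameter, 170 mm tall, standing; origin under its centre
- spring: bystander: blackened coil saddle spring, 54 mm diameter, 80 mm tall, standing; origin under its centre
- pump: bystander: red plastic pump handle lying, grip bar 120 mm along its x, 30 mm thick, with a 68 mm stub towards +y; origin under the bar's centre
- remover: bystander: steel freewheel remover standing, 42 mm diameter, 62 mm tall; origin under its centre
Not all that is in view belongs to the job. What is shaped like the fresh but purple is not meant. Leave any orange look-alike of the spent alone.

How it is judged:
On the way, in this order (a step that is already met when the one before it is completed fails the run):
1. the spent pack is off the rail (distance between spent and seat above 0.115 m), for 0.1 s.
2. the spent pack rests in the tray, upright and released (x of spent in the frame of tray between -0.03 and 0.03 m and y of spent in the frame of tray between -0.03 and 0.03 m and z of spent in the frame of tray below 0.009 m and angle between spent's own z axis and vertical below 0.08 rad and contact force between spent and the fingers below 0.3 N and linear speed of spent below 0.03 m/s), for 0.2 s.
3. the charged pack is home on the rail with both rollers in its notches (x of fresh in the frame of seat between -0.003 and 0.003 m and y of fresh in the frame of seat between -0.004 and 0.004 m and z of fresh in the frame of seat between -0.003 and 0.005 m and angle between the x axis of fresh and the x axis of dock, either way round below 0.08 rad and angle between the z axis of fresh and the z axis of dock, either way round below 0.08 rad and value of joint each of catch_l, catch_r below 0.0025 m), for 0.2 s.
At the end, for the whole second after the job is handed in: Spent pack on the tray floor, upright (0.08 rad), within 30 mm of its centre in x and y; charged pack within 3 mm of the seat along the rail, 4 mm across, -3 to +5 mm in height, aligned within 0.08 rad, both rollers within 2.5 mm of out; both at rest; bystanders upright in place (all of step 3 and x of spent in the frame of tray between -0.03 and 0.03 m and y of spent in the frame of tray between -0.03 and 0.03 m and z of spent in the frame of tray below 0.009 m and angle between spent's own z axis and vertical below 0.08 rad and linear speed of each of spent, fresh below 0.02 m/s and angular speed of each of spent, fresh below 0.15 rad/s and angle between each of oil, spring, pump, remover's own z axis and vertical below 0.15 rad); the robot touches nothing.
It fails at once if a bystander (bottle, spring, pump handle or remover) is pushed more than 25 mm or tipped (distance of any of oil, spring, pump, remover from where it was at the start of the episode above 0.025 m or angle between any of oil, spring, pump, remover's own z axis and vertical above 0.35 rad).
It fails at once if the spent pack is dropped or slammed into the tray (contact force between spent and tray above 120 N).
It fails at once if a pack is rammed against the contact block or dock (over 80 N) (contact force between any of fresh, spent and dock above 80 N).
It also fails if it takes over 72 s, if anything falls off the work surface, if the arm or the gripper's body presses on something with over 40 N, if the wrist force passes 120 N, or if a joint passes its speed limit or range.

## Working session

There is one attempt and no reset: what is moved stays moved. The work goes in short steps, Python scripts to look and compute and a tool call to move; the robot and the scene stay as the last step left them, time stands still between calls to the robot, and variables do not carry over. Pictures are saved under pics/ and viewed, at most 10 in all, crops included, and the job is handed in when it is done.

Besides the shell and the picture viewer there is one more tool, called after "Call:" in YAML: its name, and indented under it one key for each argument. drive_tool: Moves the arm, as the interface text tells. Its arguments: {"type":"object","properties":{"moves":{"type":"array","items":{"type":"array"}},"hand":{"type":"number"},"squeeze":{"type":"number"}},"required":["moves"]}

```bash
mkdir -p pics; python3 - <<'E'
from workcell import sense, optics, manip, models
import cv2
s=sense();print({k:s[k] for k in('time','ee_pos','ee_rot','gripper_width','wrist_force')})
for c in("side","top"):
    im=optics.get_image(c);cv2.imwrite(f"pics/{c}0.png",im);print(c,optics.camera_info(c))
    for t in("dock","seat","rail_nose","spent","fresh","tray","oil","spring","pump","remover"):
        r=models.tip_of(c,t);print(t,[([round(float(v)) for v in q['point']],round(q['p'],2)) for q in r[:4]])
E
```

```text
{'time': 0.0, 'ee_pos': array([0.32153304, 0.64930083, 0.24275587]), 'ee_rot': array([-1.11295338e-04,  2.27817365e-01,  9.73703567e-01, -7.73712864e-04]), 'gripper_width': 0.09281604258135649, 'wrist_force': array([-0.22403395,  0.24518467,  0.6413643 ])}
side {'fx': 358.87520383747676, 'fy': 358.87520383747676, 'cx': 254.12799939160047, 'cy': 197.9426355437063, 'eye': array([ 0.09055286, -0.73834098,  0.81159694]), 'attitude': array([-0.39927624,  0.87528603, -0.24864616,  0.11237412])}
dock [([270, 206], 0.7), ([205, 214], 0.21)]
seat [([271, 202], 0.86), ([207, 213], 0.75)]
rail_nose [([282, 205], 0.7)]
spent [([307, 183], 0.88), ([271, 199], 0.7)]
fresh [([183, 174], 0.79)]
tray [([290, 287], 0.75)]
oil [([226, 240], 0.63)]
spring [([206, 212], 0.67)]
pump []
remover [([359, 262], 0.86), ([275, 204], 0.72)]
top {'fx': 443.72619506188914, 'fy': 443.72619506188914, 'cx': 255.81694863829074, 'cy': 187.19695260241815, 'eye': array([0.33206079, 0.01323302, 1.17387204]), 'attitude': array([-0.05851984,  0.70628635, -0.70281136,  0.06157277])}
dock [([257, 166], 0.94)]
seat [([260, 164], 0.6)]
rail_nose [([278, 158], 0.95), ([280, 236], 0.63)]
spent [([254, 99], 0.83), ([259, 163], 0.55)]
fresh [([145, 227], 0.7), ([124, 292], 0.61)]
tray [([374, 213], 0.73)]
oil [([282, 238], 0.93), ([256, 163], 0.58)]
spring [([233, 233], 0.56)]
pump [([127, 135], 0.92), ([276, 156], 0.36)]
remover [([385, 135], 0.86)]
```

View pics/side0.png

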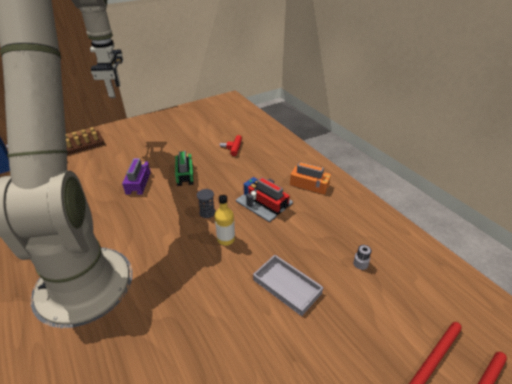

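View pics/top0.png

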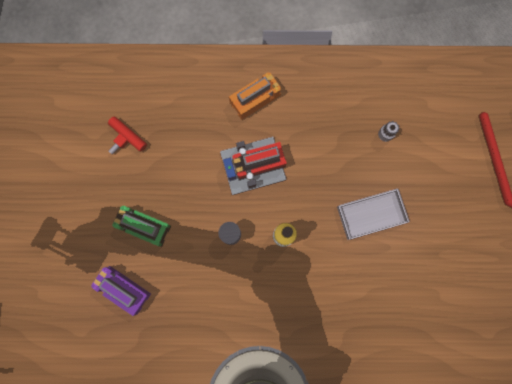

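The top picture shows:
- the red spent pack on the dock at (258,160), with the blue block at its left end
- the green pack at (141,226)
- the tray at (374,213)

Possible mix-ups in the top picture are orange (256,95), which looks like spent, and purple (121,291), which looks like fresh. I choose red at (258,160) and green at (141,226). Next is a close crop to check both.

```bash
python3 - <<'E'
import cv2,numpy as np
t=cv2.imread('pics/top0.png');s=cv2.imread('pics/side0.png')
def c(im,u,v,w,h,k): return cv2.resize(im[v:v+h,u:u+w],(w*k,h*k),interpolation=cv2.INTER_CUBIC)
a=c(t,216,132,80,64,5);b=c(t,105,195,80,64,5)
d=c(s,230,165,80,64,5);e=c(s,150,140,80,64,5)
cv2.imwrite('pics/m1.png',cv2.resize(np.vstack([np.hstack([a,b]),np.hstack([d,e])]),None,fx=.9,fy=.9))
E
```

```text
(no output)
```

View pics/m1.png

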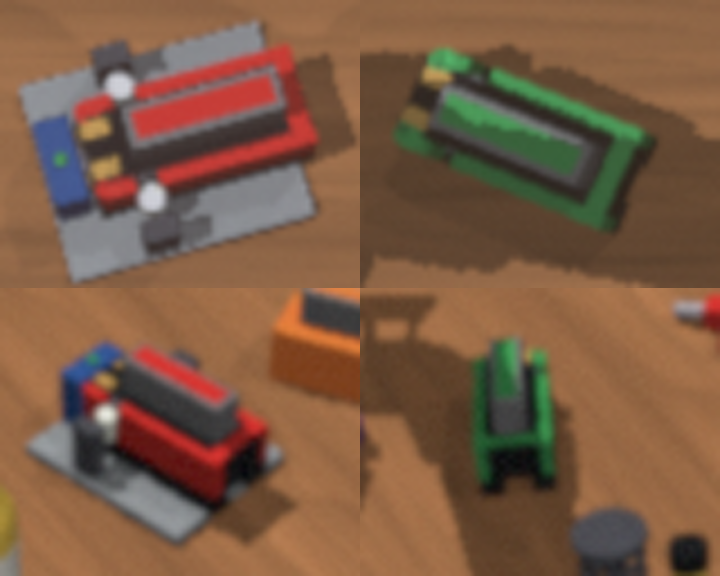

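The crop confirms the choice. Top left is the red pack seated against the blue block, brass at its left end. Top right is the green pack, brass at its upper-left end (about pixel 120,212). Next I fit poses to the silhouettes in both views.

```bash
cat > h.py <<'E'
from workcell import sense, optics, manip, models
import cv2, numpy as np
from scipy.spatial.transform import Rotation as R
from scipy.optimize import minimize
def q(w): return R.from_quat(np.roll(w,-1))
CI={c:optics.camera_info(c) for c in("side","top")}
def proj(c,P):
    i=CI[c];p=q(i['attitude']).inv().apply(np.atleast_2d(P)-i['eye'])
    return p[:,:2]/p[:,2:]*[i['fx'],i['fy']]+[i['cx'],i['cy']]
def plane(c,uv,z):
    i=CI[c];d=q(i['attitude']).apply([(uv[0]-i['cx'])/i['fx'],(uv[1]-i['cy'])/i['fy'],1])
    return i['eye']+d*(z-i['eye'][2])/d[2]
def box(x0,x1,y0,y1,z0,z1): return np.array([[x,y,z] for x in(x0,x1) for y in(y0,y1) for z in(z0,z1)],float)/1000
PACK=[box(-65,65,-30,30,0,48),box(-50,40,-13,13,48,80)]
TRAY=[box(-82,82,-46,46,0,26)]
K=4
def render(c,parts,p):
    m=np.zeros((384*K,512*K),np.uint8)
    for b in parts:
        u=proj(c,R.from_euler('z',p[3]).apply(b)+p[:3])
        h=cv2.convexHull(((u+.5)*K).astype(np.float32)).round().astype(np.int32)
        cv2.fillConvexPoly(m,h,1)
    return cv2.resize(m.astype(np.float32),(512,384),interpolation=cv2.INTER_AREA)
def sil(c,t,near):
    r=models.silhouettes(c,t)
    r=[x for x in r if np.hypot(*(np.array(x['point'])-near))<18]
    return r[0]['region'].astype(np.float32) if r else None
def fit(parts,M,p0):
    def f(p):
        return sum(np.abs(render(c,parts,p)-m).sum()/m.sum() for c,m in M.items())
    best=None
    for d in(-.12,0,.12):
        s=np.vstack([p0]+[np.array(p0)+np.eye(4)[k]*[.012,.012,.01,.15][k] for k in range(4)]);s[:,3]+=d
        r=minimize(f,p0,method='Nelder-Mead',options=dict(initial_simplex=s,xatol=1e-4,fatol=1e-4))
        if best is None or r.fun<best.fun: best=r
    return best.x,best.fun
E
python3 - <<'E'
from h import *
for t,parts,ut,us,yaw,h in(("spent",PACK,(258,160),(267,194),1.8,.05),("fresh",PACK,(141,226),(184,168),1.1,.04),("tray",TRAY,(374,213),(288,285),-1.4,.01)):
    optics.get_image("top");M={"top":sil("top",t,ut)};optics.get_image("side");M["side"]=sil("side",t,us)
    print(t,{c:None if m is None else int(m.sum()) for c,m in M.items()})
    M={c:m for c,m in M.items() if m is not None}
    p=plane("top",ut,h);p0=[p[0],p[1],0.012 if t=="spent" else 0,yaw]
    x,f=fit(parts,M,p0);print(t,x.round(4),round(f,3))
    for c in CI: print('  ',c,proj(c,x[:3]).round(0), 'front',proj(c,x[:3]+R.from_euler('z',x[3]).apply([.065,0,.048])).round(0))
print(plane("top",(260,164),.012),plane("side",(271,202),.012),"nose",plane("top",(278,158),.028),plane("side",(282,205),.028))
print("fresh",plane("top",(145,227),0),plane("side",(183,174),0),"tray",plane("top",(374,213),0),plane("side",(290,287),0))
E
```

```text
spent {'top': 1311, 'side': 917}
spent [0.5971 0.0023 0.0184 1.8492] 0.199
   side [[267. 201.]] front [[253. 182.]]
   top [[258. 163.]] front [[234. 165.]]
fresh {'top': 1321, 'side': 532}
fresh [0.4283 0.304  0.0044 1.1884] 0.205
   side [[185. 174.]] front [[183. 154.]]
   top [[143. 226.]] front [[115. 215.]]
tray {'top': 2353, 'side': 2226}
tray [ 0.4626 -0.2964  0.004  -1.2835] 0.078
   side [[286. 286.]] front [[308. 289.]]
   top [[371. 214.]] front [[400. 205.]]
[ 0.59472637 -0.00227518  0.012     ] [ 0.60962109 -0.00182917  0.012     ] nose [ 0.6076598  -0.04972985  0.028     ] [ 0.62150337 -0.04765528  0.028     ]
fresh [0.42543211 0.3007238  0.        ] [0.4253486  0.31351524 0.        ] tray [ 0.46563971 -0.30619957  0.        ] [ 4.70272416e-01 -3.03145472e-01 -1.11022302e-16]
```

```bash
python3 - <<'E'
from h import *
def px(p,o): return (np.array(p)/4.5+o-.5/1)
def quad(name,c,pts,o,z):
    W=np.array([plane(c,px(p,o),z) for p in pts])[:,:2]
    m=W.mean(0);d=(W[0]+W[3]-W[1]-W[2])/2
    print(name,'centre',m.round(4),'yaw',round(np.arctan2(d[1],d[0]),4),'len',np.hypot(*d).round(4),'wid',np.linalg.norm((W[0]+W[1]-W[2]-W[3])/2).round(4))
T=np.array([216,132])
quad('rib spent','top',[(122,107),(277,67),(287,103),(133,144)],T,.092)
quad('plate','top',[(22,88),(262,22),(315,213),(75,282)],T,.010)
G=np.array([105-80,195])
quad('rib fresh','top',[(443,80),(612,140),(592,187),(432,117)],G,.080)
quad('block fresh','top',[(434,48),(655,138),(612,232),(395,140)],G,.048)
# colour-mask fits of saturated side colour + rib using GrabCut-free threshold: block top hull
t=cv2.imread('pics/top0.png');hsv=cv2.cvtColor(t,cv2.COLOR_BGR2HSV)
def rect(name,mask,z):
    n,l,s,_=cv2.connectedComponentsWithStats(cv2.morphologyEx(mask,cv2.MORPH_CLOSE,np.ones((7,7))));k=1+s[1:,4].argmax()
    u,v=np.meshgrid(range(512),range(384));P=np.argwhere(l==k)[:,::-1]
    W=np.array([plane('top',p,z)[:2] for p in P],np.float32);(c,wh,a)=cv2.minAreaRect(W*1000);print(name,np.round(c,1),np.round(wh,1),round(a,1))
m=np.zeros((384,512),np.uint8);m[130:200,210:300]=1
rect('red',((hsv[...,0]<6)|(hsv[...,0]>174)).astype(np.uint8)*(hsv[...,1]>150)*m,.06)
m=np.zeros((384,512),np.uint8);m[195:260,105:185]=1
rect('green',((hsv[...,0]>45)&(hsv[...,0]<85)&(hsv[...,1]>110)).astype(np.uint8)*m,.048)
E
```

```text
rib spent centre [ 0.6001 -0.0037] yaw 1.8394 len 0.0892 wid 0.0217
plate centre [0.5926 0.0165] yaw 1.8566 len 0.149 wid 0.1217
rib fresh centre [0.4274 0.2939] yaw 1.2048 len 0.0982 wid 0.0242
block fresh centre [0.4256 0.2996] yaw 1.1879 len 0.1355 wid 0.0563
red [594.7   0.7] [ 65.3 129.6] 16.6
green [438.4 297.3] [124.9  33.5] 69.9
```

Call:
drive_tool:
  moves:
    - [[-30,-25.6,0],[0,0,0]]
    - [[-30,-25.6,0],[0,0,0]]
    - [[-30,-25.6,0],[0,0,0]]
    - [[-30,-25.6,0],[0,0,0]]
    - [[-30,-25.6,0],[0,0,0]]
    - [[-30,-25.6,0],[0,0,0]]
    - [[-30,-25.6,0],[0,0,0]]
    - [[-30,-25.6,0],[0,0,0]]
    - [[-30,-25.6,0],[0,0,0]]
    - [[-30,-25.6,0],[0,0,0]]
    - [[-30,-25.6,0],[0,0,0]]
    - [[-30,-25.6,0],[0,0,0]]
    - [[-30,-25.6,0],[0,0,0]]
    - [[-30,-25.6,0],[0,0,0]]
    - [[-30,-25.6,0],[0,0,0]]
    - [[-30,-25.6,0],[0,0,0]]
    - [[-30,-25.6,0],[0,0,0]]
    - [[-29,-25.6,0],[0,0,0]]
  hand: 1
  squeeze: 55

```text
time: 3.2
ee_pos: [0.601, -0.0045, 0.2439]
ee_rot: [0.0, 0.228, 0.974, 0.0]
wrist_force: [-0.1, 0.2, 1.1]
gripper_width: 0.0931
grip_force: 0.0
```

Call:
drive_tool:
  moves:
    - [[0,0,0],[0,0,6.8]]
    - [[0,0,0],[0,0,6.8]]
    - [[0,0,0],[0,0,6.8]]
    - [[0,0,0],[0,0,6.8]]
    - [[0,0,0],[0,0,6.8]]
    - [[0,0,0],[0,0,6.8]]
    - [[0,0,0],[0,0,6.5]]
    - [[0,0,0],[0,0,0]]

```text
time: 3.87
ee_pos: [0.6004, -0.0022, 0.2437]
ee_rot: [0.0, 0.601, 0.799, -0.0]
wrist_force: [-1.0, 0.3, 0.8]
gripper_width: 0.0928
grip_force: 0.0
```

```bash
cat >> h.py <<'E'
def to(x,y,z,yaw_x,verbose=True):
    """target TCP pos, tool-x world angle (deg), tool straight down -> remaining tool-frame shift (after turn: none) mm & turn deg"""
    s=sense();r=q(s['ee_rot']);tx=r.apply([1,0,0]);a=np.degrees(np.arctan2(tx[1],tx[0]))
    goal=R.from_euler('z',yaw_x,degrees=True)*R.from_euler('x',180,degrees=True)
    d=np.array([x,y,z])-s['ee_pos']
    print('t',round(s['time'],2),'pos',s['ee_pos'].round(4),'yaw',round(a,2),'w',round(s['gripper_width'],4),'gf',round(float(np.max(s['grip_force'])),1),'F',np.round(s['wrist_force'],1))
    print('shift now-frame',(r.inv().apply(d)*1000).round(1),'goal-frame',(goal.inv().apply(d)*1000).round(1),'rotvec',np.degrees((r.inv()*goal).as_rotvec()).round(2))
E
python3 -c "
from h import *
to(.5994,-.0033,.088,106.3)"
```

```text
t 3.87 pos [ 0.6004 -0.0022  0.2437] yaw 106.08 w 0.0928 gf 0.0 F [-1.   0.3  0.8]
shift now-frame [ -0.8  -1.2 155.7] goal-frame [ -0.8  -1.2 155.7] rotvec [ 0.01  0.01 -0.22]
```

Call:
drive_tool:
  moves:
    - [[-0.8,-1.2,30],[0,0,-0.2]]
    - [[0,0,30],[0,0,0]]
    - [[0,0,30],[0,0,0]]
    - [[0,0,20],[0,0,0]]
    - [[0,0,0],[0,0,0]]

```text
time: 4.28
ee_pos: [0.5973, -0.0033, 0.13]
ee_rot: [-0.002, 0.596, 0.803, -0.002]
wrist_force: [-0.4, -0.3, -0.4]
gripper_width: 0.0928
grip_force: 0.0
```

```bash
python3 - <<'E'
from h import *
to(.5994,-.0033,.088,106.3)
a=optics.get_image("side")[140:236,200:330];b=optics.get_image("top")[110:206,195:325]
cv2.imwrite('pics/m2.png',np.hstack([cv2.resize(i,None,fx=3,fy=3,interpolation=cv2.INTER_CUBIC) for i in(a,b)]))
E
```

```text
t 4.28 pos [ 0.5973 -0.0033  0.13  ] yaw 106.79 w 0.0928 gf 0.0 F [-0.4 -0.3 -0.4]
shift now-frame [-0.6  2.2 42. ] goal-frame [-0.5  2.  42. ] rotvec [-0.32 -0.08  0.49]
```

View pics/m2.png

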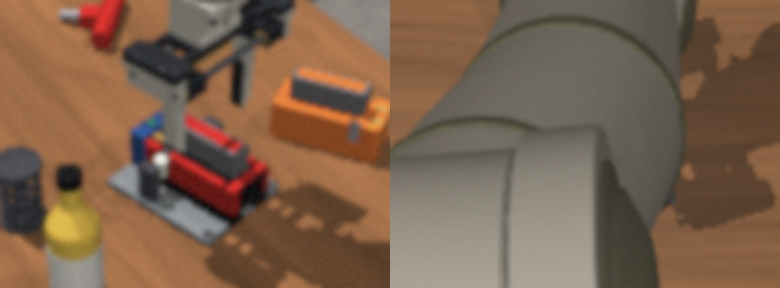

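The side view shows the near finger in front of the red rib and the far one behind it, so the jaws straddle the rib.

Call:
drive_tool:
  moves:
    - [[-0.6,2,15],[0,0,0.4]]
    - [[0,0,15],[0,0,0]]
    - [[0,0,11],[0,0,0]]
    - [[0,0,0],[0,0,0]]

```text
time: 4.72
ee_pos: [0.6013, -0.0034, 0.0923]
ee_rot: [-0.0, 0.6, 0.8, -0.0]
wrist_force: [0.2, 0.3, -0.7]
gripper_width: 0.0931
grip_force: 0.0
```

Call:
drive_tool:
  moves:
    - [[0,0,0],[0,0,0]]
    - [[0,0,0],[0,0,0]]
    - [[0,0,0],[0,0,0]]
    - [[0,0,0],[0,0,0]]
    - [[0,0,0],[0,0,0]]
    - [[0,0,0],[0,0,0]]
    - [[0,0,0],[0,0,0]]
    - [[0,0,0],[0,0,0]]
  hand: 0
  squeeze: 55

```text
time: 5.38
ee_pos: [0.6015, -0.0035, 0.0927]
ee_rot: [0.0, 0.601, 0.799, 0.0]
wrist_force: [0.3, -0.8, -1.6]
gripper_width: 0.0442
grip_force: 0.0
```

```bash
python3 -c "
from h import *
to(.5994,-.0033,.088,106.3);print(sense()['moment'])"
```

```text
t 5.38 pos [ 0.6015 -0.0035  0.0927] yaw 106.16 w 0.0442 gf 0.0 F [ 0.3 -0.8 -1.6]
shift now-frame [ 0.8 -1.9  4.7] goal-frame [ 0.8 -1.9  4.7] rotvec [ 0.    0.   -0.14]
[-0.09001298  0.04526196 -0.00583147]
```

Call:
drive_tool:
  moves:
    - [[0,-1,4],[0,0,0]]
    - [[0,0,0],[0,0,0]]
    - [[0,0,0],[0,0,0]]
    - [[0,0,0],[0,0,0]]
    - [[0,0,0],[0,0,0]]
    - [[0,0,0],[0,0,0]]
    - [[0,0,0],[0,0,0]]

```text
time: 5.97
ee_pos: [0.6006, -0.0037, 0.0885]
ee_rot: [0.0, 0.601, 0.799, 0.0]
wrist_force: [1.3, 0.7, -4.7]
gripper_width: 0.0255
grip_force: 54.9
```

```bash
python3 -c "
from h import *
to(.5994,-.0033,.088,106.3);print(sense()['moment'])"
```

```text
t 5.97 pos [ 0.6006 -0.0037  0.0885] yaw 106.16 w 0.0255 gf 54.9 F [ 1.3  0.7 -4.7]
shift now-frame [ 0.7 -1.   0.5] goal-frame [ 0.8 -1.   0.5] rotvec [ 0.    0.   -0.14]
[ 0.03446593 -0.4576893  -0.0918508 ]
```

Call:
drive_tool:
  moves:
    - [[-3,0,-1],[0,0,0]]
    - [[-3,0,0],[0,0,0]]
    - [[-3,0,0],[0,0,0]]
    - [[-3,0,0],[0,0,0]]
    - [[-4,0,0],[0,0,0]]
    - [[-4,0,0],[0,0,0]]
    - [[-5,0,0],[0,0,0]]
    - [[-5,0,0],[0,0,0]]

```text
time: 6.63
ee_pos: [0.6092, -0.0341, 0.0897]
ee_rot: [0.001, 0.601, 0.799, -0.0]
wrist_force: [1.4, -1.8, -7.3]
gripper_width: 0.026
grip_force: 54.9
```

```bash
python3 -c "
from h import *
to(.6006,-.0037,.0885,106.16);print(sense()['moment'])"
```

```text
t 6.63 pos [ 0.6092 -0.0341  0.0897] yaw 106.12 w 0.026 gf 54.9 F [ 1.4 -1.8 -7.3]
shift now-frame [31.6  0.2  1.2] goal-frame [31.6  0.2  1.2] rotvec [ 0.02  0.07 -0.04]
[-0.88569285 -0.42857666 -0.02687445]
```

Call:
drive_tool:
  moves:
    - [[-8,0,0],[0,0,0]]
    - [[-9,0,0],[0,0,0]]
    - [[-9,0,0],[0,0,0]]
    - [[-9,0,0],[0,0,0]]
    - [[-9,0,0],[0,0,0]]
    - [[-9,0,0],[0,0,0]]
    - [[-9,0,0],[0,0,0]]
    - [[-9,0,0],[0,0,0]]
    - [[-9,0,0],[0,0,0]]
    - [[-9,0,0],[0,0,0]]
    - [[-9,0,0],[0,0,0]]
    - [[-9,0,0],[0,0,0]]
    - [[-9,0,0],[0,0,0]]
    - [[0,0,0],[0,0,0]]

```text
time: 7.8
ee_pos: [0.6416, -0.1469, 0.0898]
ee_rot: [0.001, 0.602, 0.799, -0.0]
wrist_force: [0.6, -1.5, -3.8]
gripper_width: 0.0257
grip_force: 54.9
```

Call:
drive_tool:
  moves:
    - [[0,0,-20],[0,0,0]]
    - [[0,0,-20],[0,0,0]]
    - [[0,0,-20],[0,0,0]]
    - [[0,0,0],[0,0,0]]

```text
time: 8.13
ee_pos: [0.6429, -0.1443, 0.1532]
ee_rot: [0.002, 0.601, 0.799, 0.001]
wrist_force: [1.1, -1.4, -5.5]
gripper_width: 0.0252
grip_force: 54.9
```

```bash
python3 - <<'E'
from h import *
# tray refit with line-of-wall check
cv2.imwrite('pics/m3.png',np.hstack([cv2.resize(optics.get_image(c)[v:v+96,u:u+130],None,fx=3,fy=3,interpolation=cv2.INTER_CUBIC) for c,u,v in(("side",250,180),("top",260,130))]))
x=np.array([.4626,-.2964]);a=np.radians(106.4)
g=x-.005*np.array([np.cos(a),np.sin(a)])
to(g[0],g[1],.15,106.3);print(sense()['moment'])
E
```

```text
t 8.23 pos [ 0.6413 -0.1437  0.1498] yaw 106.18 w 0.0256 gf 54.9 F [-0.3  0.3 -5.4]
shift now-frame [-101.8 -214.2   -0.4] goal-frame [-1.014e+02 -2.144e+02 -2.000e-01] rotvec [ 0.07  0.02 -0.12]
[-0.08168425  0.10448503 -0.01760038]
```

View pics/m3.png

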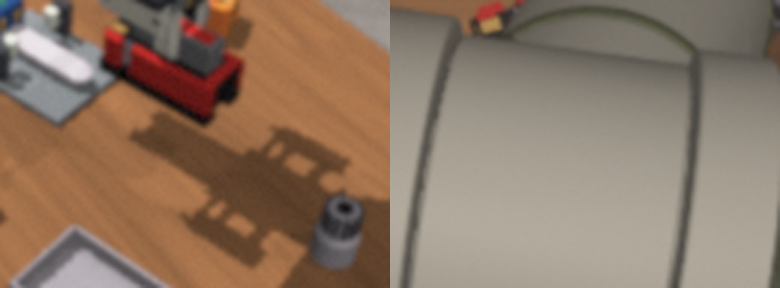

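The red pack hangs level in the grip, clear of the empty rail. The tray corner is at the bottom left of the side crop.

```bash
python3 - <<'E'
from h import *
W=np.array([plane('top',p,.026)[:2] for p in[(338,208),(399,191),(409,223),(349,239)]]);d=W[0]-W[1]+W[3]-W[2]
print(W.mean(0).round(4),np.degrees(np.arctan2(d[1],d[0])))
optics.get_image("side");m=sil("side","tray",(288,285))
for M in({"side":m},):
    f=lambda p:np.abs(render("side",TRAY,[p[0],p[1],0,p[2]])-m).sum()/m.sum()
    r=minimize(f,[.4626,-.2964,1.858],method='Nelder-Mead',options=dict(initial_simplex=[[.4626,-.2964,1.858],[.475,-.2964,1.858],[.4626,-.31,1.858],[.4626,-.2964,1.95]]));print(r.x,r.fun)
E
```

```text
[ 0.4571 -0.2984] 105.40613524484185
[ 0.46606176 -0.29577113  1.85618377] 0.039536647498607635
```

Call:
drive_tool:
  moves:
    - [[-10,-21,0],[0,0,0]]
    - [[-15,-31,0],[0,0,0]]
    - [[-15,-31,0],[0,0,0]]
    - [[-15,-31,0],[0,0,0]]
    - [[-15,-31,0],[0,0,0]]
    - [[-15,-31,0],[0,0,0]]
    - [[-11,-25,0],[0,0,0]]
    - [[-6,-13,0],[0,0,0]]
    - [[0,0,0],[0,0,0]]
    - [[0,0,0],[0,0,0]]

```text
time: 9.17
ee_pos: [0.463, -0.302, 0.1487]
ee_rot: [-0.001, 0.602, 0.799, -0.0]
wrist_force: [0.0, -0.1, -4.7]
gripper_width: 0.0255
grip_force: 54.9
```

Call:
drive_tool:
  moves:
    - [[0,0,12],[0,0,0]]
    - [[0,0,12],[0,0,0]]
    - [[0,0,12],[0,0,0]]
    - [[0,0,12],[0,0,0]]
    - [[0,0,7],[0,0,0]]
    - [[0,0,4],[0,0,0]]
    - [[0,0,2],[0,0,0]]
    - [[0,0,0],[0,0,0]]

```text
time: 9.83
ee_pos: [0.4642, -0.3012, 0.0883]
ee_rot: [-0.0, 0.6, 0.8, 0.0]
wrist_force: [0.0, -1.5, -4.7]
gripper_width: 0.0257
grip_force: 54.9
```

```bash
python3 - <<'E'
from h import *
to(.4644,-.3018,.081,106.3)
cv2.imwrite('pics/m4.png',cv2.resize(optics.get_image("side")[210:330,220:360],None,fx=4,fy=4,interpolation=cv2.INTER_CUBIC))
E
```

```text
t 9.83 pos [ 0.4642 -0.3012  0.0883] yaw 106.2 w 0.0257 gf 54.9 F [ 0.  -1.5 -4.7]
shift now-frame [-0.6  0.   7.3] goal-frame [-0.6  0.   7.3] rotvec [-0.02 -0.02 -0.1 ]
```

View pics/m4.png

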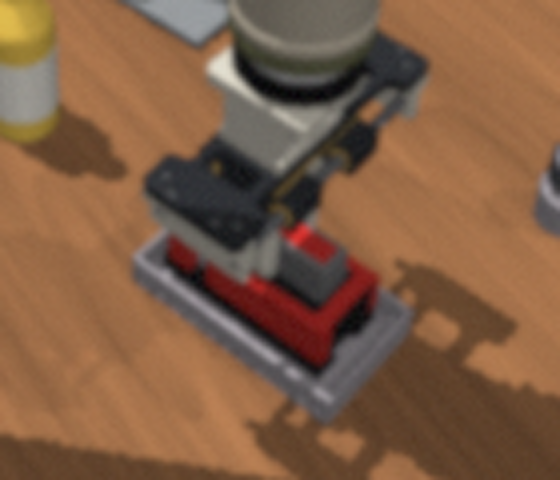

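The pack is inside the tray walls, nearly centred, and about 7 mm above the floor.

Call:
drive_tool:
  moves:
    - [[-1,0,2],[0,0,0]]
    - [[0,0,1.5],[0,0,0]]
    - [[0,0,1],[0,0,0]]
    - [[0,0,1],[0,0,0]]
    - [[0,0,0.8],[0,0,0]]
    - [[0,0,0],[0,0,0]]

```text
time: 10.38
ee_pos: [0.4642, -0.3025, 0.0823]
ee_rot: [-0.0, 0.601, 0.799, 0.0]
wrist_force: [0.1, 0.8, -4.9]
gripper_width: 0.0254
grip_force: 54.9
```

Call:
drive_tool:
  moves:
    - [[0,0,0.8],[0,0,0]]
    - [[0,0,0.5],[0,0,0]]
    - [[0,0,0.5],[0,0,0]]
    - [[0,0,0],[0,0,0]]
    - [[0,0,0],[0,0,0]]

```text
time: 10.8
ee_pos: [0.4642, -0.3025, 0.0805]
ee_rot: [-0.0, 0.601, 0.799, 0.0]
wrist_force: [0.1, 0.2, -4.0]
gripper_width: 0.0255
grip_force: 54.9
```

Call:
drive_tool:
  moves:
    - [[0,0,0.5],[0,0,0]]
    - [[0,0,0.5],[0,0,0]]
    - [[0,0,0.5],[0,0,0]]
    - [[0,0,0],[0,0,0]]
    - [[0,0,0],[0,0,0]]

```text
time: 11.22
ee_pos: [0.4644, -0.3025, 0.0802]
ee_rot: [0.0, 0.601, 0.8, 0.0]
wrist_force: [-1.9, 2.2, 10.0]
gripper_width: 0.0256
grip_force: 55.0
```

Call:
drive_tool:
  moves:
    - [[0,0,-1],[0,0,0]]
    - [[0,0,0],[0,0,0]]
    - [[0,0,0],[0,0,0]]
    - [[0,0,0],[0,0,0]]
    - [[0,0,0],[0,0,0]]
    - [[0,0,0],[0,0,0]]
  hand: 0.7

```text
time: 11.72
ee_pos: [0.4642, -0.3026, 0.0799]
ee_rot: [-0.0, 0.601, 0.799, -0.0]
wrist_force: [-0.2, -0.4, -0.0]
gripper_width: 0.061
grip_force: 0.0
```

Call:
drive_tool:
  moves:
    - [[0,0,-15],[0,0,0]]
    - [[0,0,-25],[0,0,0]]
    - [[0,0,-35],[0,0,0]]
    - [[0,0,-35],[0,0,0]]
    - [[0,0,-30],[0,0,0]]
    - [[0,0,0],[0,0,0]]

```text
time: 12.22
ee_pos: [0.4661, -0.304, 0.2254]
ee_rot: [0.004, 0.601, 0.799, 0.001]
wrist_force: [0.3, 0.1, -0.9]
gripper_width: 0.0651
grip_force: 0.0
```

```bash
python3 - <<'E'
from h import *
optics.get_image("side");m=sil("side","spent",(288,280))
print(fit(PACK,{"side":m},[.463,-.297,.004,1.855]) if m is not None else None)
a=1.193
to(.4277-.005*np.cos(a),.3005-.005*np.sin(a),.22,np.degrees(a))
E
```

```text
(array([ 0.4697475 , -0.28796354, -0.00580132,  1.83899504]), np.float64(0.03558514267206192))
t 12.32 pos [ 0.4647 -0.3027  0.2211] yaw 106.17 w 0.065 gf 0.0 F [-0.  -0.4  0.5]
shift now-frame [5.857e+02 1.294e+02 4.000e-01] goal-frame [ 542.  -256.9    1.1] rotvec [ 0.15  0.06 37.81]
```

Call:
drive_tool:
  moves:
    - [[33.8,19.6,-15],[0,0,0]]
    - [[33.8,19.6,-15],[0,0,0]]
    - [[33.8,19.6,0],[0,0,0]]
    - [[33.8,19.6,0],[0,0,0]]
    - [[33.8,19.6,0],[0,0,0]]
    - [[33.8,19.6,0],[0,0,0]]
    - [[33.8,19.6,0],[0,0,0]]
    - [[33.8,19.6,0],[0,0,0]]
    - [[39.5,-3.4,0],[0,0,0]]
    - [[39.5,-3.4,0],[0,0,0]]
    - [[39.5,-3.4,0],[0,0,0]]
    - [[39.5,-3.4,0],[0,0,0]]
    - [[39.5,-3.4,0],[0,0,0]]
    - [[39.5,-3.4,0],[0,0,0]]
    - [[39.5,-3.4,0],[0,0,0]]
    - [[39.5,-3.4,0],[0,0,0]]
  hand: 1

```text
time: 13.65
ee_pos: [0.4238, 0.2977, 0.2483]
ee_rot: [-0.0, 0.601, 0.799, -0.001]
wrist_force: [0.6, -0.0, -0.4]
gripper_width: 0.093
grip_force: 0.0
```

Call:
drive_tool:
  moves:
    - [[0,0,15],[0,0,6.3]]
    - [[0,0,15],[0,0,6.3]]
    - [[0,0,15],[0,0,6.3]]
    - [[0,0,15],[0,0,6.3]]
    - [[0,0,15],[0,0,6.3]]
    - [[0,0,15],[0,0,6.3]]
    - [[0,0,0],[0,0,0]]
    - [[0,0,0],[0,0,0]]

```text
time: 14.32
ee_pos: [0.4246, 0.2958, 0.1584]
ee_rot: [0.001, 0.826, 0.563, -0.002]
wrist_force: [0.4, 0.3, 0.6]
gripper_width: 0.093
grip_force: 0.0
```

```bash
python3 - <<'E'
from h import *
a=1.193
to(.4277-.005*np.cos(a),.3005-.005*np.sin(a),.077,np.degrees(a))
a,b=optics.get_image("side")[110:206,130:260],optics.get_image("top")[170:266,85:215]
cv2.imwrite('pics/m5.png',np.hstack([cv2.resize(i,None,fx=3,fy=3,interpolation=cv2.INTER_CUBIC) for i in(a,b)]))
E
```

```text
t 14.32 pos [0.4246 0.2958 0.1584] yaw 68.55 w 0.093 gf 0.0 F [0.4 0.3 0.6]
shift now-frame [ 0.8  1.3 81.4] goal-frame [ 0.5  1.2 81.4] rotvec [-0.07  0.21  0.2 ]
```

View pics/m5.png

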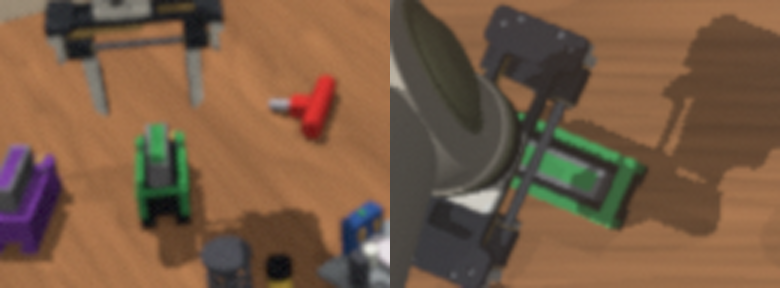

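The jaws straddle the green pack's rib and line up with it. The purple pack is to the left, well outside the fingers.

Call:
drive_tool:
  moves:
    - [[0.6,1.2,20],[0,0,0]]
    - [[0,0,20],[0,0,0]]
    - [[0,0,20],[0,0,0]]
    - [[0,0,14],[0,0,0]]
    - [[0,0,6],[0,0,0]]
    - [[0,0,0],[0,0,0]]

```text
time: 14.92
ee_pos: [0.4267, 0.2963, 0.0795]
ee_rot: [-0.0, 0.827, 0.562, -0.0]
wrist_force: [-0.3, -0.8, 0.1]
gripper_width: 0.0933
grip_force: 0.0
```

Call:
drive_tool:
  moves:
    - [[0,0,0],[0,0,0]]
    - [[0,0,0],[0,0,0]]
    - [[0,0,0],[0,0,0]]
    - [[0,0,0],[0,0,0]]
    - [[0,0,0],[0,0,0]]
    - [[0,0,0],[0,0,0]]
    - [[0,0,0],[0,0,0]]
    - [[0,0,0],[0,0,0]]
    - [[0,0,0],[0,0,0]]
    - [[0,0,0],[0,0,0]]
    - [[0,0,0],[0,0,0]]
    - [[0,0,0],[0,0,0]]
    - [[0,0,0],[0,0,0]]
    - [[0,0,0],[0,0,0]]
  hand: 0
  squeeze: 55

```text
time: 16.08
ee_pos: [0.4264, 0.2966, 0.0798]
ee_rot: [-0.0, 0.827, 0.562, -0.0]
wrist_force: [-2.6, 1.2, -0.9]
gripper_width: 0.0255
grip_force: 54.9
```

```bash
python3 - <<'E'
from h import *
to(.4258,.2959,.0765,68.4);print(sense()['moment'])
E
```

```text
t 16.08 pos [0.4264 0.2966 0.0798] yaw 68.37 w 0.0255 gf 54.9 F [-2.6  1.2 -0.9]
shift now-frame [-0.8 -0.3  3.3] goal-frame [-0.8 -0.3  3.3] rotvec [-0.03  0.03 -0.03]
[0.14542071 0.51648785 0.00113685]
```

Call:
drive_tool:
  moves:
    - [[0,0,-10],[0,0,0]]
    - [[0,0,-20],[0,0,0]]
    - [[0,0,-20],[0,0,0]]
    - [[0,0,-20],[0,0,0]]
    - [[0,0,-20],[0,0,0]]
    - [[0,0,-20],[0,0,0]]
    - [[0,0,0],[0,0,-5]]
    - [[0,0,0],[0,0,-5.5]]
    - [[0,0,0],[0,0,-5.5]]
    - [[0,0,0],[0,0,-5.5]]
    - [[0,0,0],[0,0,-5.5]]
    - [[0,0,0],[0,0,-5.5]]
    - [[0,0,0],[0,0,-5.3]]
    - [[0,0,0],[0,0,0]]

```text
time: 17.25
ee_pos: [0.4267, 0.2958, 0.1902]
ee_rot: [0.0, 0.599, 0.8, -0.0]
wrist_force: [-0.4, 0.5, -5.8]
gripper_width: 0.0257
grip_force: 54.9
```

Call:
drive_tool:
  moves:
    - [[-20,4,0],[0,0,0]]
    - [[-34,6,0],[0,0,0]]
    - [[-34,6,0],[0,0,0]]
    - [[-34,6,0],[0,0,0]]
    - [[-34,6,0],[0,0,0]]
    - [[-34,6,0],[0,0,0]]
    - [[-34,6,0],[0,0,0]]
    - [[-34,6,0],[0,0,0]]
    - [[-34,6,0],[0,0,0]]
    - [[-34,6,0],[0,0,0]]
    - [[-34,6,0],[0,0,0]]
    - [[-34,6,0],[0,0,0]]
    - [[-34,6,0],[0,0,0]]
    - [[-34,6,0],[0,0,0]]
    - [[-5,1,0],[0,0,0]]
    - [[0,0,0],[0,0,0]]
    - [[0,0,0],[0,0,0]]

```text
time: 18.67
ee_pos: [0.6358, -0.1293, 0.1895]
ee_rot: [-0.001, 0.602, 0.798, -0.0]
wrist_force: [-0.6, 0.6, -6.9]
gripper_width: 0.0255
grip_force: 54.9
```

```bash
python3 - <<'E'
from h import *
to(.6368,-.1286,.0925,106.16);print(sense()['moment'])
E
```

```text
t 18.67 pos [ 0.6358 -0.1293  0.1895] yaw 105.95 w 0.0255 gf 54.9 F [-0.6  0.6 -6.9]
shift now-frame [ 0.4  1.3 97. ] goal-frame [ 0.4  1.1 97. ] rotvec [-0.07 -0.02 -0.21]
[-0.0141533   0.10870567 -0.01952697]
```

Call:
drive_tool:
  moves:
    - [[0,1,12],[0,0,-0.2]]
    - [[0,0,16],[0,0,0]]
    - [[0,0,20],[0,0,0]]
    - [[0,0,20],[0,0,0]]
    - [[0,0,16],[0,0,0]]
    - [[0,0,9],[0,0,0]]
    - [[0,0,3],[0,0,0]]
    - [[0,0,0],[0,0,0]]
    - [[0,0,0],[0,0,0]]

```text
time: 19.42
ee_pos: [0.6378, -0.1282, 0.0944]
ee_rot: [0.0, 0.599, 0.801, 0.0]
wrist_force: [0.8, -0.5, -6.0]
gripper_width: 0.0256
grip_force: 54.9
```

```bash
python3 - <<'E'
from h import *
to(.6368,-.1286,.0938,106.16);print(sense()['moment'])
im=optics.get_image("side")[140:260,220:360]
cv2.imwrite('pics/m6.png',cv2.resize(im,None,fx=5,fy=5,interpolation=cv2.INTER_CUBIC))
E
```

```text
t 19.42 pos [ 0.6378 -0.1282  0.0944] yaw 106.38 w 0.0256 gf 54.9 F [ 0.8 -0.5 -6. ]
shift now-frame [-0.1 -1.   0.6] goal-frame [-0.1 -1.   0.6] rotvec [0.03 0.01 0.22]
[-0.09920654  0.00476156  0.01746072]
```

View pics/m6.png

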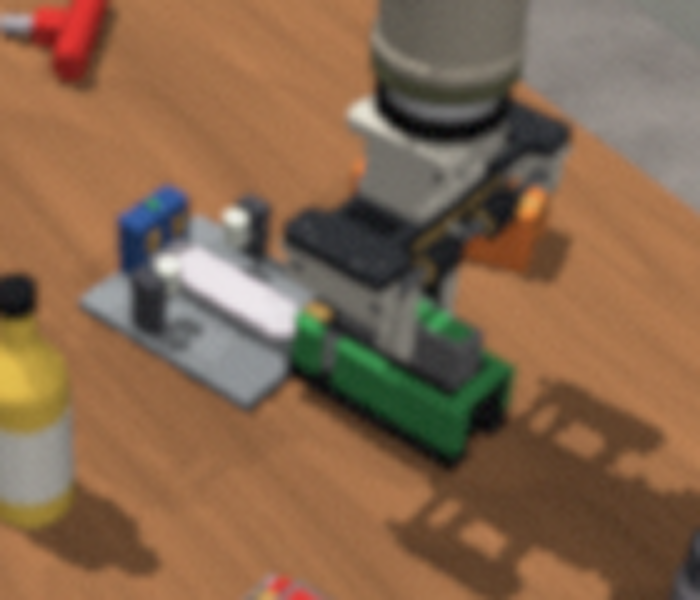

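The green pack is in front of the nose with the brass end leading, in line with the rail (pixel about 280,205).

Call:
drive_tool:
  moves:
    - [[0,-1,0],[0,0,0]]
    - [[3,0,0],[0,0,0]]
    - [[3,0,0],[0,0,0]]
    - [[3,0,0],[0,0,0]]
    - [[3,0,0],[0,0,0]]
    - [[3,0,0],[0,0,0]]
    - [[3,0,0],[0,0,0]]
    - [[3,0,0],[0,0,0]]
    - [[3,0,0],[0,0,0]]
    - [[3,0,0],[0,0,0]]
    - [[3,0,0],[0,0,0]]

```text
time: 20.38
ee_pos: [0.6279, -0.0998, 0.0939]
ee_rot: [0.0, 0.599, 0.8, -0.0]
wrist_force: [-0.2, -1.1, -5.8]
gripper_width: 0.0255
grip_force: 54.9
```

```bash
python3 - <<'E'
from h import *
to(.6006,-.0037,.0938,106.16);print(sense()['moment'])
E
```

```text
t 20.38 pos [ 0.6279 -0.0998  0.0939] yaw 106.36 w 0.0255 gf 54.9 F [-0.2 -1.1 -5.8]
shift now-frame [99.9  0.9  0.1] goal-frame [100.    0.5   0.1] rotvec [-0.   0.   0.2]
[-0.08206963  0.03391686 -0.05388228]
```

Call:
drive_tool:
  moves:
    - [[4,0.5,0],[0,0,0.2]]
    - [[4,0,0],[0,0,0]]
    - [[4,0,0],[0,0,0]]
    - [[4,0,0],[0,0,0]]
    - [[4,0,0],[0,0,0]]
    - [[4,0,0],[0,0,0]]
    - [[4,0,0],[0,0,0]]
    - [[4,0,0],[0,0,0]]
    - [[4,0,0],[0,0,0]]
    - [[4,0,0],[0,0,0]]
    - [[4,0,0],[0,0,0]]
    - [[4,0,0],[0,0,0]]
    - [[4,0,0],[0,0,0]]

```text
time: 21.47
ee_pos: [0.6139, -0.0497, 0.0939]
ee_rot: [0.0, 0.601, 0.799, 0.0]
wrist_force: [0.3, 0.7, -5.6]
gripper_width: 0.0256
grip_force: 54.9
```

```bash
python3 - <<'E'
from h import *
to(.6006,-.0037,.0938,106.16);print(sense()['moment'])
E
```

```text
t 21.47 pos [ 0.6139 -0.0497  0.0939] yaw 106.16 w 0.0256 gf 54.9 F [ 0.3  0.7 -5.6]
shift now-frame [47.8  0.   0.1] goal-frame [47.8  0.   0.1] rotvec [ 0.  0. -0.]
[-0.10623322 -0.0032398   0.00292764]
```

Call:
drive_tool:
  moves:
    - [[2,0,0],[0,0,0]]
    - [[2,0,0],[0,0,0]]
    - [[2,0,0],[0,0,0]]
    - [[2,0,0],[0,0,0]]
    - [[2,0,0],[0,0,0]]
    - [[2,0,0],[0,0,0]]
    - [[2,0,0],[0,0,0]]
    - [[2,0,0],[0,0,0]]
    - [[2,0,0],[0,0,0]]
    - [[2,0,0],[0,0,0]]

```text
time: 22.3
ee_pos: [0.6087, -0.0314, 0.0941]
ee_rot: [0.0, 0.601, 0.799, -0.0]
wrist_force: [1.8, -2.7, -6.0]
gripper_width: 0.0255
grip_force: 54.9
```

Call:
drive_tool:
  moves:
    - [[2,0,0],[0,0,0]]
    - [[2,0,0],[0,0,0]]
    - [[2,0,0],[0,0,0]]
    - [[2,0,0],[0,0,0]]
    - [[2,0,0],[0,0,0]]
    - [[2,0,0],[0,0,0]]
    - [[2,0,0],[0,0,0]]
    - [[2,0,0],[0,0,0]]
    - [[2,0,0],[0,0,0]]

```text
time: 23.05
ee_pos: [0.6034, -0.0133, 0.0939]
ee_rot: [0.0, 0.601, 0.799, 0.0]
wrist_force: [0.7, -0.1, -4.5]
gripper_width: 0.0255
grip_force: 54.9
```

```bash
python3 - <<'E'
from h import *
to(.6006,-.0037,.0938,106.16);print(sense()['moment'])
E
```

```text
t 23.05 pos [ 0.6034 -0.0133  0.0939] yaw 106.16 w 0.0255 gf 54.9 F [ 0.7 -0.1 -4.5]
shift now-frame [10.   0.   0.1] goal-frame [10.   0.   0.1] rotvec [ 0.  0. -0.]
[-0.15777341 -0.18980665 -0.01562727]
```

Call:
drive_tool:
  moves:
    - [[1,0,0],[0,0,0]]
    - [[1,0,0],[0,0,0]]
    - [[1,0,0],[0,0,0]]
    - [[1,0,0],[0,0,0]]
    - [[1,0,0],[0,0,0]]
    - [[0,0,0],[0,0,0]]

```text
time: 23.55
ee_pos: [0.6016, -0.0074, 0.0937]
ee_rot: [-0.001, 0.6, 0.8, 0.0]
wrist_force: [-0.6, 6.4, -7.0]
gripper_width: 0.0259
grip_force: 54.9
```

Call:
drive_tool:
  moves:
    - [[1,0,0],[0,0,0]]
    - [[1,0,0],[0,0,0]]
    - [[0,0,0],[0,0,0]]

```text
time: 23.8
ee_pos: [0.6014, -0.0064, 0.0939]
ee_rot: [-0.0, 0.601, 0.8, 0.0]
wrist_force: [-0.2, 3.5, -7.1]
gripper_width: 0.0258
grip_force: 54.9
```

Call:
drive_tool:
  moves:
    - [[1,0,0],[0,0,0]]
    - [[0.5,0,0],[0,0,0]]
    - [[0,0,0],[0,0,0]]

```text
time: 24.05
ee_pos: [0.6013, -0.006, 0.094]
ee_rot: [0.0, 0.601, 0.799, -0.0]
wrist_force: [1.1, 1.6, -6.5]
gripper_width: 0.0254
grip_force: 54.9
```

Call:
drive_tool:
  moves:
    - [[0.5,0,0.5],[0,0,0]]
    - [[0,0,0.5],[0,0,0]]
    - [[0,0,0.5],[0,0,0]]
    - [[0,0,0],[0,0,0]]
    - [[0,0,0],[0,0,0]]

```text
time: 24.47
ee_pos: [0.6013, -0.0055, 0.0925]
ee_rot: [0.001, 0.601, 0.799, 0.0]
wrist_force: [2.8, -2.4, -5.2]
gripper_width: 0.0258
grip_force: 54.9
```

```bash
python3 - <<'E'
from h import *
to(.6006,-.0037,.0918,106.16);print(sense()['moment'])
im=optics.get_image("side")[140:230,215:320]
cv2.imwrite('pics/m7.png',cv2.resize(im,None,fx=6,fy=6,interpolation=cv2.INTER_CUBIC))
E
```

```text
t 24.47 pos [ 0.6013 -0.0055  0.0925] yaw 106.13 w 0.0258 gf 54.9 F [ 2.8 -2.4 -5.2]
shift now-frame [ 2.  -0.2  0.7] goal-frame [ 2.  -0.2  0.7] rotvec [ 0.04  0.05 -0.03]
[-0.74196918 -0.4981871   0.05163869]
```

View pics/m7.png

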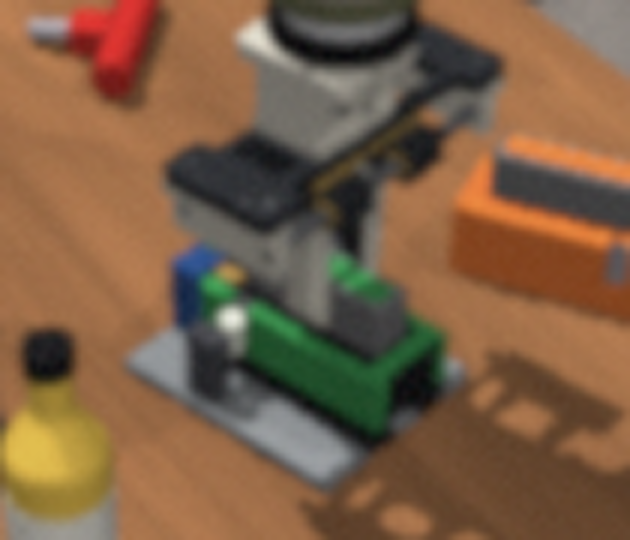

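The green pack sits against the blue block side with the white roller in its notch. The forward pull fading to zero and then reversing is the snap, so I release.

Call:
drive_tool:
  moves:
    - [[0,0,0.4],[0,0,0]]
    - [[0,0,0],[0,0,0]]
    - [[0,0,0],[0,0,0]]
    - [[0,0,0],[0,0,0]]
    - [[0,0,0],[0,0,0]]
    - [[0,0,0],[0,0,0]]
  hand: 0.7

```text
time: 25.02
ee_pos: [0.6009, -0.0047, 0.0921]
ee_rot: [-0.0, 0.601, 0.799, 0.0]
wrist_force: [-0.1, -0.3, 0.4]
gripper_width: 0.0613
grip_force: 0.0
```

Call:
drive_tool:
  moves:
    - [[0,0,-15],[0,0,0]]
    - [[0,0,-25],[0,0,0]]
    - [[0,0,-30],[0,0,0]]
    - [[0,0,-35],[0,0,0]]
    - [[0,0,-35],[0,0,0]]
    - [[0,0,0],[0,0,0]]

```text
time: 25.52
ee_pos: [0.6037, -0.005, 0.2384]
ee_rot: [0.003, 0.601, 0.799, 0.003]
wrist_force: [0.3, 0.2, -0.5]
gripper_width: 0.0652
grip_force: 0.0
```

Call:
drive_tool:
  moves:
    - [[25,-25,0],[0,0,0]]
    - [[25,-25,0],[0,0,0]]
    - [[25,-25,0],[0,0,0]]
    - [[25,-25,0],[0,0,0]]
    - [[25,-25,0],[0,0,0]]
    - [[25,-15,0],[0,0,0]]
    - [[25,0,0],[0,0,0]]
    - [[35,0,0],[0,0,0]]
    - [[35,0,0],[0,0,0]]
    - [[35,0,0],[0,0,0]]
    - [[0,0,0],[0,0,0]]

```text
time: 26.43
ee_pos: [0.3869, 0.2314, 0.2321]
ee_rot: [-0.001, 0.598, 0.802, 0.001]
wrist_force: [0.6, 1.6, -1.1]
gripper_width: 0.065
grip_force: 0.0
```

```bash
python3 - <<'E'
from h import *
to(.6006,-.0037,.0918,106.16)
a=optics.get_image("side")[150:310,215:375];b=optics.get_image("top");cv2.imwrite('pics/topend.png',b);b=b[120:280,210:430]
cv2.imwrite('pics/m8.png',np.hstack([cv2.resize(a,None,fx=2.6,fy=2.6,interpolation=cv2.INTER_CUBIC)[:, :320],cv2.resize(b,None,fx=2.6,fy=2.6,interpolation=cv2.INTER_CUBIC)])[:, :800])
print('seat fit'); 
M={}
for c,u in(("top",(258,160)),("side",(267,194))):
    m=sil(c,"fresh",u)
    if m is not None:M[c]=m
print(M.keys(),fit(PACK,M,[.597,.0023,.015,1.85]) if M else None)
E
```

```text
t 26.43 pos [0.3869 0.2314 0.2321] yaw 106.59 w 0.065 gf 0.0 F [ 0.6  1.6 -1.1]
shift now-frame [-286.8  137.5  139.7] goal-frame [-285.3  139.8  140.3] rotvec [ 0.08 -0.15  0.43]
seat fit
dict_keys(['top', 'side']) (array([0.59643093, 0.00311835, 0.01706522, 1.84216805]), np.float64(0.24073152244091034))
```

View pics/m8.png

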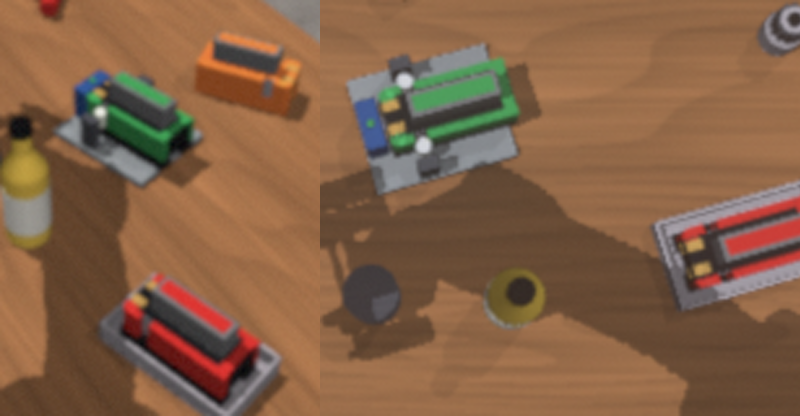

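The green pack is seated with both rollers in its notches, and its fitted pose is within 1 mm of where the red pack started. The red pack stands in the tray, the bystanders are in place and the arm is clear. Handing in.

```bash
python3 -c "
from workcell import manip
print(manip.sign_off())"
```

```text
the job is handed in; nothing more can be done
None
```

The swap is done and handed in: the red pack is upright in the tray, the green pack is home on the rail and released, and the bystanders were not touched; the judge's result was not shown.

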